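# Put the lidded coffee pot into the hot-water bath

## Robot

A 6-joint arm with a two-finger parallel gripper is mounted at the origin on the work surface. World frame = base frame: x ahead of the robot, y to its left, z up, the work surface at z = 0. Lengths are in m, angles in degrees, forces in N, time in s.
With the tool pointing down it reaches from about 0.3 to 0.775 m from the base axis. Payload 14.6 kg.
Tool frame: the origin (TCP) lies midway between the tips of the shut fingers; the grasp point (between the pads) lies 19 mm behind it; z points along the fingers, x is the direction in which the jaws open and shut, and the axes are right-handed (so a half turn about z gives the same grasp; the last joint's range is limited). The gripper opens to 85 mm and grips with 20 to 120 N. Pads are 22 mm wide; open, the fingers measure 114 mm over their backs; the gripper's body (76 mm by 85 mm) begins 54 mm behind the grasp point. The pads swing forward as they close: fully open they stand 13 mm farther back than shut.
Start: joints at [60.241, 17.183, 87.147, -0, 75.671, -3.816], TCP at [0.241, 0.495, 0.191] pointing down, gripper open.
Joint ranges: [-173.82, 173.82], [-45.26, 126.66], [13.44, 144.39], [-59.66, 239.66], [0, 175.72], [-146.38, 146.38]. Speed limits (degrees/s): [127.2, 127.2, 147.25, 180, 180, 180].

## Interface

Orientations are given as a 3x3 rotation matrix whose columns are the frame's x, y, z axes.
In Python, from bench import manip, capture gives the robot as it stands. The module is installed in compiled form; this text tells all that it offers.
- The arm moves only by the tool arm_command, never from a script. Its argument "plan" is a list of rows, each a list of 3 entries, a list of its own where there are three numbers: the turn, a rotation vector about the tool's x, y, z in degrees, then the shift along the tool's x, y, z in cm, then the finger opening in cm, from 0 to 8.54. A call has 1 to 12 rows; each row is the pose to reach, as a shift and turn from the pose commanded when the call began, along the tool's axes at that moment; what a row does not reach only later rows make up. A row lasts 1/10 s, in which the tool goes at most 50 mm and 8.59 degrees, less where a joint would pass 70% of its speed; a pose out of reach is approached as far as the arm can. A call with a gripper value outside its range is refused whole. The fingers move at their own pace and stop on an object; "force" is the grip in N (left out, the last holds). Time passes only in rows, so rows that repeat a pose let the fingers close. It gives the time, the measured TCP pose, the force and the opening at its end, in the units of the state.
- manip.read_state(): the state, without advancing time (a new reading comes with each control period).
- capture(name): name is "side" or "top"; returns a dict with "image" (400x640x3 uint8, red, green, blue), "fx", "fy", "cx", "cy" (pixels), "extrinsics" (4x4, takes a point from world to camera coordinates). Camera axes: x right, y down, z forward; pixel columns grow to the right and rows downward; lengths in m; the calibration is good to about 2 mm. A picture is of the moment at which its call begins. There is no depth.
- manip.sign_off(): hands the job in, once; it reports no verdict.
The state is a dict: "time_s": time; "joints": joint angles; "qd": joint speeds; "joint_efforts": joint torques, N m; "tcp_pos": TCP position; "ee_rot": TCP orientation; "wrist_force": force on the tool from outside, world axes, zero at the start; "wrist_torque": the same for the moment, N m; "gripper_width": finger opening in m.
Only numpy, scipy, OpenCV 4.12 (cv2) and the standard library are available. Lean on these libraries where they do the work, as an engineer would, in place of code of your own. Each camera call takes 0.05 s, during which the arm holds its last target.

## Task

The small lidded coffee pot stands under the low wire rack with only its long handle sticking out. Draw it out into the open by its handle, set it down standing and let go of it, because the handle comes to lie on the bath's flat top and fingers around it would be in the way; then lift the pot by the knob on its lid and lower it fully home into the round opening of the hot-water bath, handle lying along the bath's top on the robot's side. Do not drop it or tip it over, and leave the open pot beside it where it stands.

Things in the scene. Friction and masses are not known exactly. Their poses are not given: they have to be found in the camera images.
- pot_knob (a point): Centre of the round black knob (24 mm wide, 28 mm high) fixed on the loose 0.3 kg steel pot's lid, 86 mm above the pot's underside; the lid is locked to the pot. z is the pot's axis; handle points to -x. Tapered body 64 to 76 mm wide; flange 108 mm wide, 4 mm thick, underside 60 mm above the pot's. Starts on the counter (z = 0), knob about 30 mm behind the rack's front bar.
- pot_handle (a point): The same pot's straight level handle: the place to grip it, in its outer wooden half, 118 mm out from the pot's axis and 64 mm above its underside. The handle runs along x, is 12 to 14 mm wide (y) and 8 mm high, its underside level with the flange's; its end is 27 mm farther out along -x. It starts pointing out of the rack towards the robot.
- rack: Fixed wire rack. Origin on the counter under the middle of its front bar; x points in under it, away from the robot. Top of thin bars 131 to 139 mm high, x 0 to 150 mm, 370 mm wide, thin corner legs, open front; two saucers on it, up to 160 mm high. Under it, about 145 mm beside the lidded pot along y, stands a like pot with a handle but no lid or knob: leave it.
- bath_opening (a point): Fixed hot-water bath, a low steel box: centre of the 91 mm round opening in its flat top, at the top's level, 75 mm above the counter. The hole is clear down to 3 mm above the counter. The top is 200 mm wide (y), from 155 mm on the robot's side (-x) to 75 mm beyond. Seated pot: flange flat on the top, knob point 26 mm above this point, handle along -x.
Things that resemble listed ones, but are neither listed nor needed, are in the scene too. Leave any green or orange look-alike of the part that bears pot_knob alone.

How it is judged:
By the outcome, as a careful person would: the job done as asked, in the order asked, and still so for the second after the job is handed in, with the robot touching nothing.
It also fails if it takes over 51 s, if anything falls off the work surface, if the arm or the gripper's body presses on something with over 40 N, if the wrist force passes 120 N, or if a joint passes its speed limit or range.

## Working session

There is one attempt and no reset: what is moved stays moved. The work goes in short steps, Python scripts to look and compute and a tool call to move; the robot and the scene stay as the last step left them, time stands still between calls to the robot, and variables do not carry over. Pictures are saved under pics/ and viewed, and the job is handed in when it is done.

Besides the shell and the picture viewer there is one more tool, called as name([rows], argument=value, ...), one row to a line, values as JSON. arm_command: Moves the arm, as the interface text tells. Its arguments: {"type":"object","properties":{"plan":{"type":"array"},"force":{"type":"number"}},"required":["plan"]}

```bash
mkdir -p pics; cat > h.py <<'E'
import numpy as np, cv2
from bench import manip, capture
def snap(n,fn):
    c=capture(n); cv2.imwrite(f'pics/{fn}.png',c['image'][:,:,::-1]); 
    np.savez(f'{fn}.npz',**{k:np.array(v) for k,v in c.items()}); return c
def load(fn): 
    return dict(np.load(f'{fn}.npz'))
def ray(c,u,v):
    E=np.array(c['extrinsics']);R=E[:3,:3];t=E[:3,3]
    d=R.T@np.array([(u-c['cx'])/c['fx'],(v-c['cy'])/c['fy'],1]);return -R.T@t,d/np.linalg.norm(d)
def plane(c,u,v,z):
    o,d=ray(c,u,v);return o+d*(z-o[2])/d[2]
def two(c1,p1,c2,p2):
    o1,d1=ray(c1,*p1);o2,d2=ray(c2,*p2)
    A=np.stack([d1,-d2],1);s=np.linalg.lstsq(A,o2-o1,rcond=None)[0]
    a=o1+d1*s[0];b=o2+d2*s[1];return (a+b)/2,np.linalg.norm(a-b)
def proj(c,p):
    E=np.array(c['extrinsics']);q=E[:3,:3]@np.array(p)+E[:3,3];return q[0]/q[2]*c['fx']+c['cx'],q[1]/q[2]*c['fy']+c['cy']
E
python3 - <<'E'
from h import *
np.set_printoptions(precision=4,suppress=True)
for n in('side','top'):
    c=snap(n,n+'0');o,d=ray(c,c['cx'],c['cy']);print(n,c['fx'],c['cx'],c['cy'],o,d)
s=manip.read_state();print(s)
E
```

```text
side 462.68231954694295 316.61093476128906 197.68819848173584 [0.076  1.1269 0.7636] [ 0.2785 -0.7941 -0.5402]
top 490.15417486940737 321.6048028801027 202.63956753974145 [0.1566 0.0726 1.3459] [ 0.2195 -0.0014 -0.9756]
{'time_s': 0.1, 'joints': array([60.2414, 17.2117, 87.1774, -0.0001, 75.6686, -3.8157]), 'qd': array([ 0.0908, -0.1145, -0.0833,  0.1295, -0.0306,  0.0127]), 'joint_efforts': array([  0.0021, -54.4377, -36.2369,  -0.0001,   0.0031,   0.    ]), 'tcp_pos': array([0.2405, 0.4944, 0.191 ]), 'ee_rot': array([[ 0.4375,  0.8992, -0.0005],
       [ 0.8992, -0.4375, -0.0009],
       [-0.001 , -0.0001, -1.    ]]), 'wrist_force': array([-0.0149, -0.3785, -1.0987]), 'wrist_torque': array([0.0068, 0.0575, 0.0131]), 'gripper_width': 0.08545684540749081}
```

View pics/side0.png

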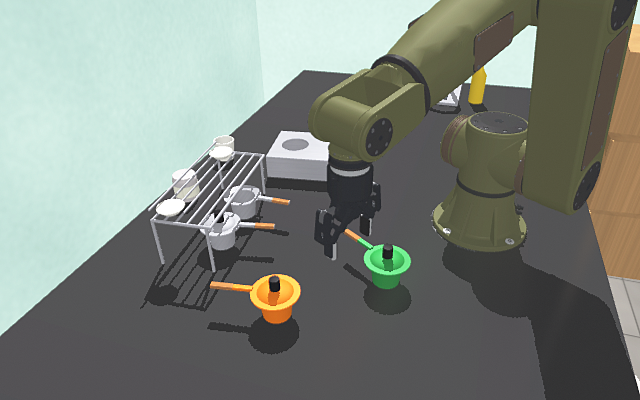

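View pics/top0.png

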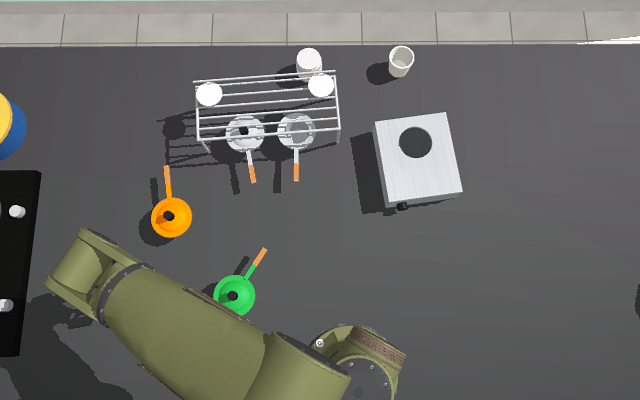

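The top view shows the lidded pot (knob near 243,131; handle tip near 253,182), the open pot at (297,131), the bath hole at (415,142), and the green and orange decoys at (233,295) and (169,216). I'll zoom in on both views.

```bash
python3 - <<'E'
from h import *
t=load('top0')['image'][:,:,::-1];s=load('side0')['image'][:,:,::-1]
cv2.imwrite('pics/t1.png',cv2.resize(t[60:200,180:350],None,fx=4.4,fy=4.2,interpolation=cv2.INTER_CUBIC)[:600])
cv2.imwrite('pics/s1.png',cv2.resize(s[120:270,140:340],None,fx=4,fy=4,interpolation=cv2.INTER_CUBIC))
cv2.imwrite('pics/t2.png',cv2.resize(t[100:220,350:480],None,fx=5,fy=5,interpolation=cv2.INTER_CUBIC))
E
```

```text
(no output)
```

View pics/t1.png

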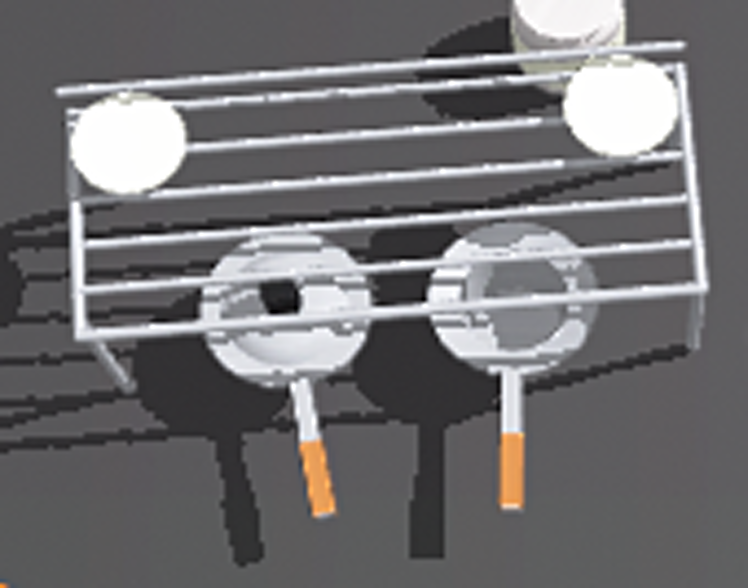

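View pics/s1.png

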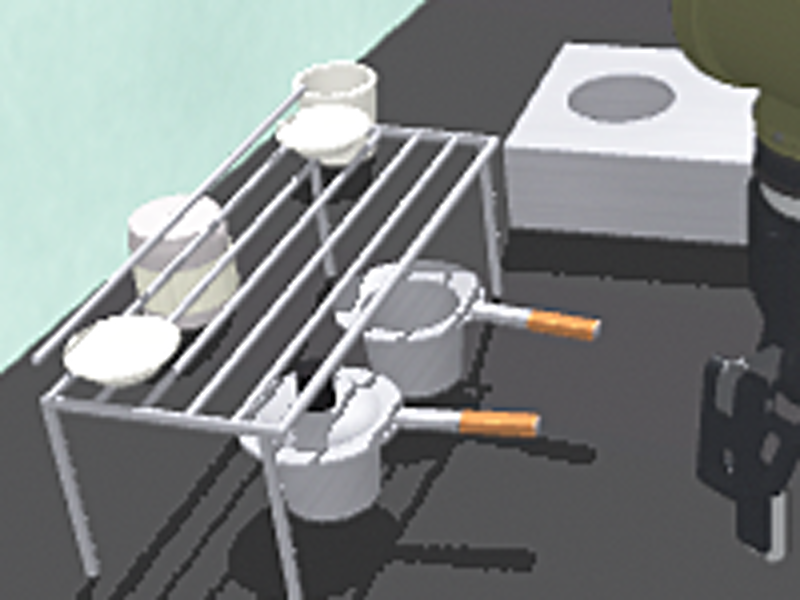

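View pics/t2.png

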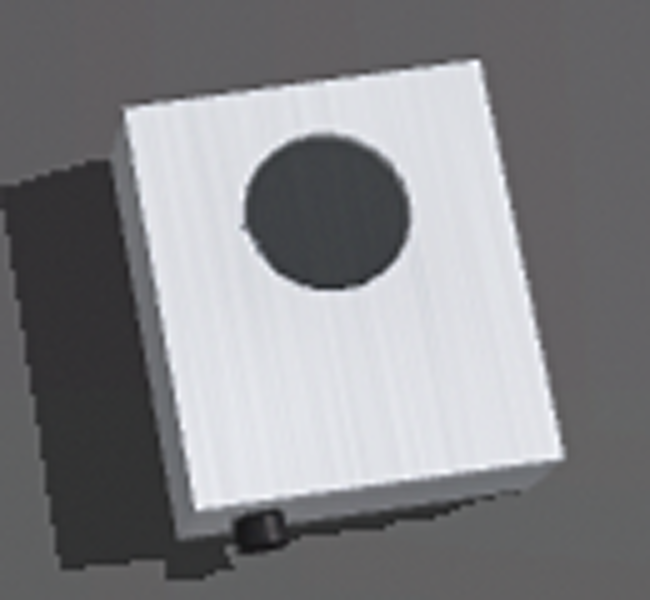

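```bash
cat > m.py <<'E'
from h import *
np.set_printoptions(precision=4,suppress=True)
def handle(c,roi,z=.068):
    x0,x1,y0,y1=roi
    hsv=cv2.cvtColor(c['image'],cv2.COLOR_RGB2HSV)
    m=cv2.inRange(hsv,(5,110,120),(25,255,255));k=np.zeros_like(m);k[y0:y1,x0:x1]=m[y0:y1,x0:x1]
    v,u=np.nonzero(k);P=np.array([plane(c,a,b,z)[:2] for a,b in zip(u,v)])
    mu=P.mean(0);w,V=np.linalg.eigh(np.cov(P.T));d=V[:,1];d=d if d[0]>0 else -d
    s=(P-mu)@d
    return mu,d,s.min(),s.max(),np.degrees(np.arctan2(d[1],d[0])),(u.mean(),v.mean()),len(u)
E
python3 - <<'E'
from m import *
t=load('top0');s=load('side0')
h=handle(t,(235,265,150,190));print('lid handle',h)
h2=handle(t,(285,305,150,190));print('other',h2)
hs=handle(s,(250,278,215,235));print('side',hs)
print('two',two(t,h[5],s,hs[5]))
print('knob',plane(t,243.9,130.5,.1)) 
print('knob two',two(t,(243.9,130),s,(140+318/4,120+388/4)))
# bath
for p in [(124,107),(480,60),(563,458),(194,510)]:
    print('bath corner',plane(t,350+p[0]/5,100+p[1]/5,.075))
g=cv2.cvtColor(t['image'],cv2.COLOR_RGB2GRAY)
k=((g<130)*255).astype(np.uint8)[120:164,394:438]
cs,_=cv2.findContours(k,0,1);c=max(cs,key=cv2.contourArea)[:,0]+[394,120]
P=np.array([plane(t,a,b,.075)[:2] for a,b in c]).astype(np.float32)
print('hole',cv2.fitEllipse(P*1000))
for p in [(80,332),(705,288)]: print('front bar',plane(t,180+p[0]/4.4,60+p[1]/4.2,.135))
# green/orange decoys
for n,p in dict(green=(233,296),orange=(169,216)).items(): print(n,plane(t,*p,.08))
print('bath knobby',plane(t,402,206,.04))
E
```

```text
lid handle (array([0.5272, 0.2598]), array([0.9797, 0.2006]), np.float64(-0.024143382152790913), np.float64(0.02409650476245132), np.float64(11.571562351125115), (np.float64(251.67032967032966), np.float64(173.13186813186815)), 91)
other (array([0.5317, 0.1398]), array([ 1.    , -0.0056]), np.float64(-0.024543537586608277), np.float64(0.023385119637144156), np.float64(-0.3189371265574081), (np.float64(295.95454545454544), np.float64(171.27272727272728)), 88)
side (array([0.5226, 0.2659]), array([0.9912, 0.1325]), np.float64(-0.02596654346590962), np.float64(0.024610539269314224), np.float64(7.613290315114093), (np.float64(264.03960396039605), np.float64(225.21782178217822)), 101)
two (array([0.5271, 0.26  , 0.0634]), np.float64(0.0027843808506519932))
knob [0.6374 0.279  0.1   ]
knob two (array([0.6433, 0.2813, 0.081 ]), np.float64(0.005549445840689801))
bath corner [ 0.6716 -0.0774  0.075 ]
bath corner [ 0.6981 -0.2757  0.075 ]
bath corner [ 0.4706 -0.306   0.075 ]
bath corner [ 0.4432 -0.1078  0.075 ]
hole ((611.0308837890625, -185.5922088623047), (86.38024139404297, 87.8949203491211), 177.20541381835938)
front bar [0.601  0.3918 0.135 ]
front bar [0.6278 0.0209 0.135 ]
green [0.1998 0.2972 0.08  ]
orange [0.4078 0.4725 0.08  ]
bath knobby [ 0.4397 -0.1484  0.04  ]
```

```bash
cat > go.py <<'E'
import sys
from h import *
from scipy.spatial.transform import Rotation as R
def go(x,y,z,yaw=None):
    s=manip.read_state();M=np.array(s['ee_rot']);p=np.array(s['tcp_pos'])
    if yaw is None: yaw=np.degrees(np.arctan2(M[1,0],M[0,0]))
    a=np.radians(yaw);T=np.array([[np.cos(a),np.sin(a),0],[np.sin(a),-np.cos(a),0],[0,0,-1]])
    print('t',round(s['time_s'],2),'p',p.round(4),'turn',R.from_matrix(M.T@T).as_rotvec(degrees=True).round(2),'shift cm',(M.T@(np.array([x,y,z])-p)*100).round(2),'w',round(s['gripper_width'],4),'F',np.round(s['wrist_force'],1),'q6',s['joints'][5].round(1))
if __name__=='__main__': go(*map(float,sys.argv[1:]))
E
python3 go.py .529 .2602 .14 101.6
```

```text
t 0.1 p [0.2405 0.4944 0.191 ] turn [-2.000e-02  5.000e-02 -3.754e+01] shift cm [-8.43 36.19  5.1 ] w 0.0855 F [-0.  -0.4 -1.1] q6 -3.8
```

arm_command([
  [[0,0,-6],[-1,4,0],5],
  [[0,0,-12],[-2,8,0],5],
  [[0,0,-18],[-3,12,0],5],
  [[0,0,-24],[-4,17,0],5],
  [[0,0,-30],[-5.2,22,0.5],5],
  [[0,0,-36],[-6.4,27,1.5],5],
  [[0,0,-37.5],[-7.5,32,3],5],
  [[0,0,-37.5],[-8.2,35,4],5],
  [[0,0,-37.5],[-8.4,36.2,5],5],
  [[0,0,-37.5],[-8.4,36.2,5],5],
])

```text
time_s: 1.1
tcp_pos: [0.5294, 0.2595, 0.1395]
ee_rot: [[-0.198, 0.98, -0.003], [0.98, 0.198, -0.001], [-0.001, -0.003, -1.0]]
wrist_force: [0.2, -0.5, -1.0]
gripper_width: 0.0502
```

```bash
python3 go.py .529 .2602 .047 101.6; python3 -c "
from h import *
snap('top','top1');snap('side','side1')"
```

```text
t 1.1 p [0.5294 0.2595 0.1395] turn [-0.18  0.03 -0.17] shift cm [0.08 0.   9.25] w 0.0502 F [ 0.2 -0.5 -1. ] q6 -78.9
```

View pics/side1.png

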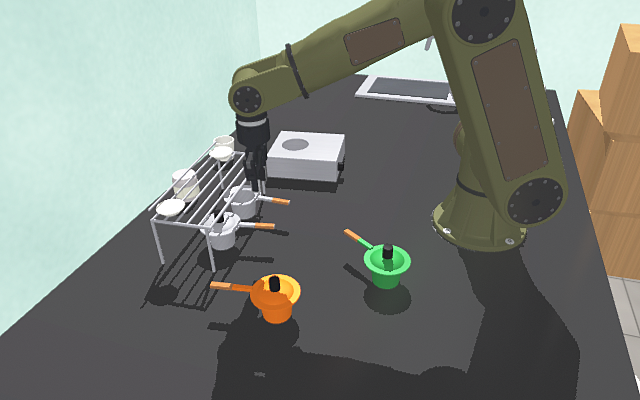

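The side view shows the finger tips at about (258,190), straight above the lidded pot's handle at (264,225). I'll descend and close.

arm_command([
  [[0,0,0],[0.08,0,3],5],
  [[0,0,0],[0.08,0,6],5],
  [[0,0,0],[0.08,0,8],5],
  [[0,0,0],[0.08,0,9.2],5],
  [[0,0,0],[0.08,0,9.3],3],
  [[0,0,0],[0.08,0,9.3],0],
  [[0,0,0],[0.08,0,9.3],0],
  [[0,0,0],[0.08,0,9.3],0],
  [[0,0,0],[0.08,0,9.3],0],
  [[0,0,0],[0.08,0,9.3],0],
], force=60)

```text
time_s: 2.2
tcp_pos: [0.5294, 0.2614, 0.0488]
ee_rot: [[-0.2, 0.98, 0.0], [0.98, 0.2, 0.0], [0.0, 0.0, -1.0]]
wrist_force: [-0.3, -1.1, -1.3]
gripper_width: -0.0002
```

```bash
python3 go.py .529 .2602 .047 101.6; python3 - <<'E'
from m import *
c=snap('side','side2')
cv2.imwrite('pics/s2.png',cv2.resize(c['image'][120:270,140:340,::-1],None,fx=4,fy=4,interpolation=cv2.INTER_CUBIC))
E
```

```text
t 2.2 p [0.5294 0.2614 0.0488] turn [ 0.03 -0.   -0.05] shift cm [-0.11 -0.06  0.18] w -0.0002 F [-0.3 -1.1 -1.3] q6 -78.8
```

View pics/s2.png

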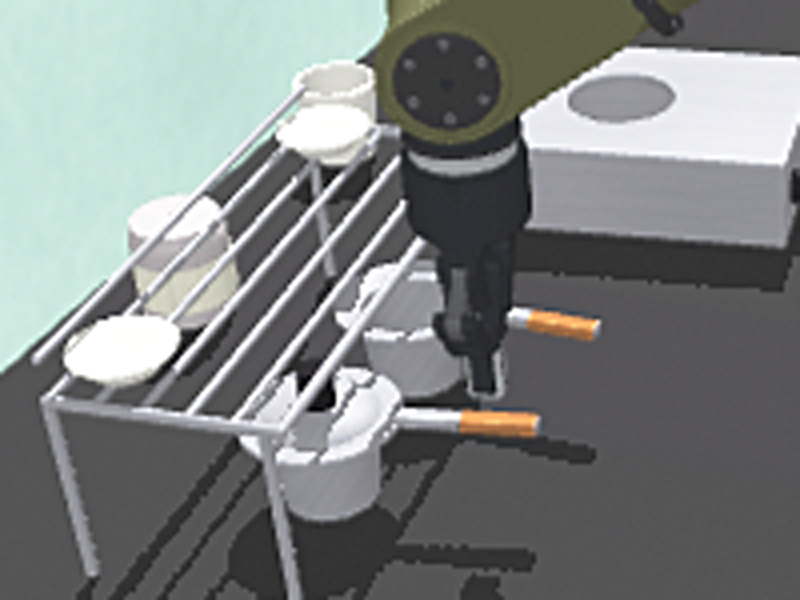

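```bash
python3 - <<'E'
from m import *
s=load('side2');t=snap('top','top2')
p=manip.read_state()['tcp_pos']
print('tcp px side',proj(s,p),'top',proj(t,p), 'handle side', proj(s,(.5272,.2598,.068)), proj(s,(.5036,.255,.068)))
cv2.imwrite('pics/t3.png',cv2.resize(t['image'][60:200,180:350,::-1],None,fx=4.4,fy=4.2,interpolation=cv2.INTER_CUBIC)[:600])
E
```

```text
tcp px side (np.float64(263.0223221263859), np.float64(229.8539450970287)) top (np.float64(252.0682571902806), np.float64(174.36385004171302)) handle side (np.float64(263.3650575738779), np.float64(223.56849006789963)) (np.float64(272.55526382389183), np.float64(224.05430292725944))
```

View pics/t3.png

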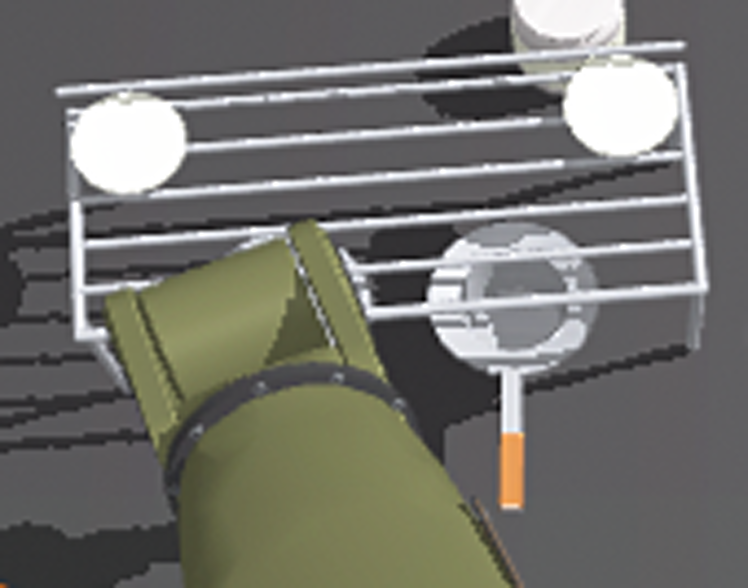

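```bash
python3 - <<'E'
from m import *
s=load('side2')
print('plane at z.0488 of (262.5,219):',plane(s,262.5,219,.0488))
for dz in (0,.01,.02,.03,.04): print(dz,proj(s,(.5294,.2614,.0488+dz)))
s0=load('side0')
X=np.array([.4375,.8992,0])
for sg in(-1,1):print('start tips',proj(s0,np.array([.2405,.4944,.191+.013])+sg*X*.0427))
cv2.imwrite('pics/s0z.png',cv2.resize(s0['image'][180:280,290:420,::-1],None,fx=6,fy=6,interpolation=cv2.INTER_CUBIC))
cv2.imwrite('pics/s2z.png',cv2.resize(s['image'][160:250,210:310,::-1],None,fx=6.5,fy=6.5,interpolation=cv2.INTER_CUBIC))
E
```

```text
plane at z.0488 of (262.5,219): [0.5504 0.2173 0.0488]
0 (np.float64(262.9740405165165), np.float64(229.77917346085326))
0.01 (np.float64(262.63846910463695), np.float64(226.66548207167546))
0.02 (np.float64(262.2998480901212), np.float64(223.523494107961))
0.03 (np.float64(261.9581357119878), np.float64(220.35282207898751))
0.04 (np.float64(261.61328944326374), np.float64(217.15307138657252))
start tips (np.float64(362.7585182448557), np.float64(250.71608355506885))
start tips (np.float64(332.0951139615985), np.float64(273.13487629245293))
```

View pics/s0z.png

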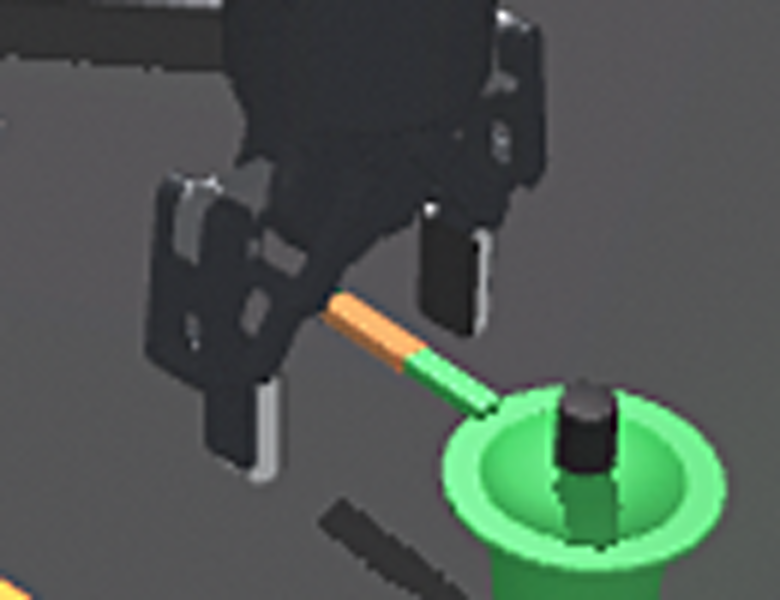

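View pics/s2z.png

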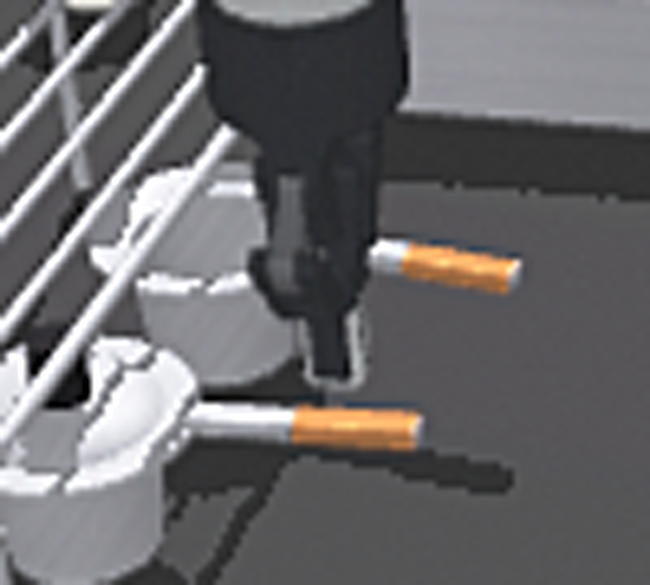

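```bash
python3 - <<'E'
from m import *
from scipy.optimize import least_squares
s0=load('side0');s1=load('side1')
cv2.imwrite('pics/s1z.png',cv2.resize(s1['image'][140:240,210:310,::-1],None,fx=6,fy=6,interpolation=cv2.INTER_CUBIC))
X=np.array([.4375,.8992,0]);b=np.array([.2405,.4944,.191])
obs=[(b-X*.0427,(366,236),.013),(b+X*.0427,(331,259),.013),(np.array([.5294,.2614,.0488]),(261.5,218.9),0)]
def f(d): return np.concatenate([np.array(proj(s0,p+d+[0,0,k]))-o for p,o,k in obs])
r=least_squares(f,[0,0,0]);print(r.x,r.fun)
J=r.jac;print(np.sqrt(np.diag(np.linalg.inv(J.T@J)))*1.5)
E
```

```text
[-0.0066  0.0177  0.0488] [-1.2069  0.2601  1.6075 -0.0459 -0.7006 -0.2933]
[0.0047 0.0143 0.0119]
```

View pics/s1z.png

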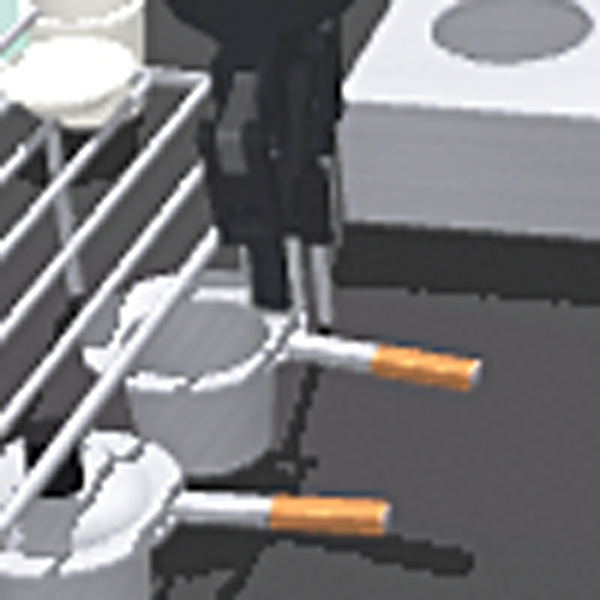

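The fingers shut on nothing. In the side view the tip is at about (261,219), well above the TCP pixel the state predicts (263,230). Before trying again I'll back off, tilt the fingers into the top camera's view and triangulate the real tip.

arm_command([
  [[0,0,0],[0,0,-4],0],
  [[0,0,0],[0,0,-8],0],
  [[-8,0,0],[0,0,-12],0],
  [[-16,0,0],[0,0,-16],0],
  [[-24,0,0],[0,0,-16],0],
  [[-32,0,0],[0,0,-16],0],
  [[-40,0,0],[0,0,-16],0],
  [[-48,0,0],[0,0,-16],0],
  [[-54,0,0],[0,0,-16],0],
  [[-54,0,0],[0,0,-16],0],
  [[-54,0,0],[0,0,-16],0],
])

```text
time_s: 3.4
tcp_pos: [0.5288, 0.2591, 0.2148]
ee_rot: [[-0.201, 0.591, 0.781], [0.98, 0.112, 0.167], [0.011, 0.799, -0.601]]
wrist_force: [-0.2, -0.6, 0.6]
gripper_width: -0.0002
```

```bash
python3 - <<'E'
from m import *
t=snap('top','top3');s=snap('side','side3')
st=manip.read_state();p=st['tcp_pos'];print(st['time_s'],p,st['ee_rot'])
a=proj(t,p);b=proj(s,p);print(a,b)
for n,c,q in(('t',t,a),('s',s,b)):
    im=c['image'][:,:,::-1].copy();u,v=map(int,q)
    im=im[v-50:v+50,u-60:u+60];cv2.imwrite(f'pics/{n}4.png',cv2.resize(im,None,fx=6,fy=6,interpolation=cv2.INTER_CUBIC));print(n,u-60,v-50)
E
```

```text
3.5 [0.5307 0.2589 0.2169] [[-0.2081  0.5846  0.7841]
 [ 0.9781  0.128   0.1642]
 [-0.0043  0.8011 -0.5985]]
(np.float64(243.48310134424054), np.float64(154.5635365533176)) (np.float64(256.8433397475499), np.float64(172.8226694253421))
t 183 104
s 196 122
```

View pics/t4.png

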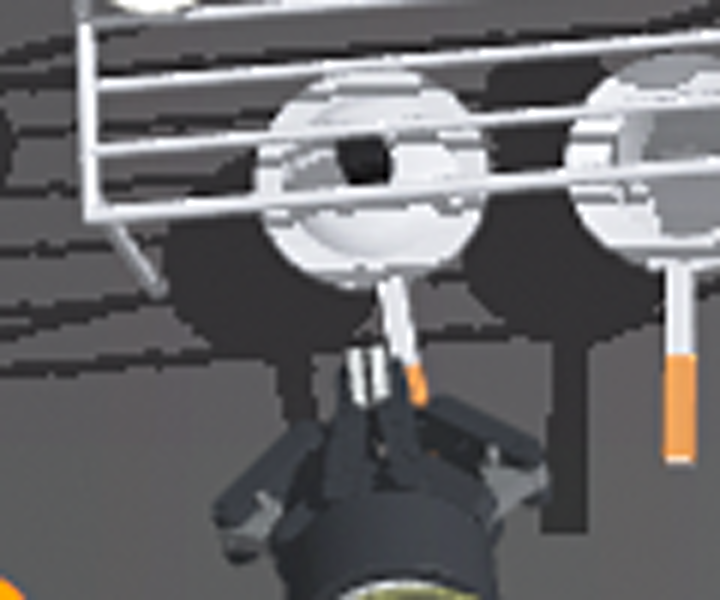

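View pics/s4.png

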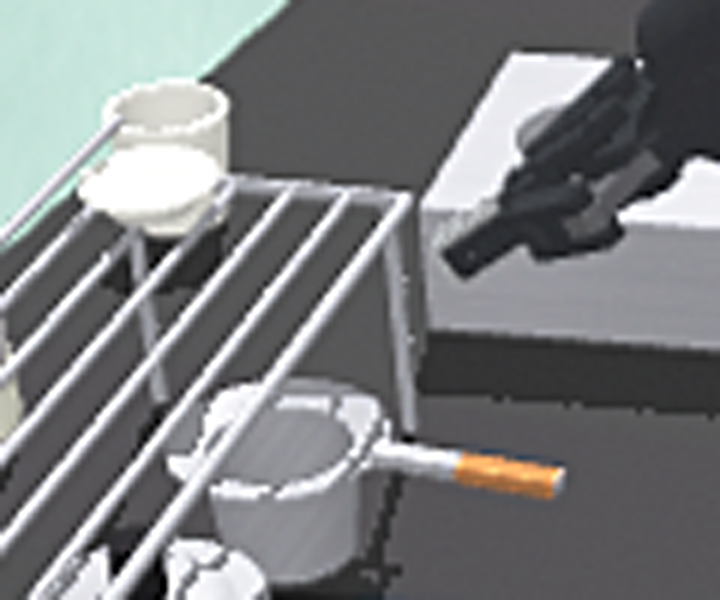

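```bash
python3 - <<'E'
from m import *
t=load('top3');s=load('side3')
P,g=two(t,(244.2,162),s,(271.8,165));print(P,g)
M=manip.read_state()['ee_rot'];p=manip.read_state()['tcp_pos'];print(M.T@(P-p))
E
```

```text
[0.4988 0.2511 0.2409] 0.011019288990603568
[-0.0011 -0.0005 -0.0406]
```

```bash
python3 - <<'E'
from m import *
t=load('top3');s=load('side3')
st=manip.read_state();M=st['ee_rot'];p=st['tcp_pos']
for k in(0,.02,.03,.04,.05):print(k,proj(t,p-k*M[:,2]),proj(s,p-k*M[:,2]))
E
```

```text
0 (np.float64(243.48310134424054), np.float64(154.5635365533176)) (np.float64(256.8433397475499), np.float64(172.8226694253421))
0.02 (np.float64(243.8896071757241), np.float64(159.251138592438)) (np.float64(262.95172237135233), np.float64(168.6975770475521))
0.03 (np.float64(244.09683065446464), np.float64(161.64072596429116)) (np.float64(266.04021074012644), np.float64(166.61186948573723))
0.04 (np.float64(244.3067705740292), np.float64(164.06163784014754)) (np.float64(269.15190744551023), np.float64(164.51048894821895))
0.05 (np.float64(244.51948070053746), np.float64(166.51449422137722)) (np.float64(272.2870750714295), np.float64(162.39325810770507))
```

The tilt test puts the visible fingertips about 31–40 mm behind the reported TCP along the tool axis, and sideways they agree. Straight down, both earlier views gave about 31 mm. So I'll command about 31 mm lower than the reported frame suggests and check at each contact.

```bash
python3 go.py .529 .2602 .075 101.6
```

```text
t 3.5 p [0.5307 0.2589 0.2169] turn [5.324e+01 4.000e-02 5.000e-01] shift cm [  0.22 -11.45   8.38] w -0.0001 F [ 1.   0.7 -0. ] q6 -21.2
```

arm_command([
  [[8,0,0],[0,0,0],4.5],
  [[16,0,0],[0,0,0],4.5],
  [[24,0,0],[0,0,0],4.5],
  [[32,0,0],[0,0,0],4.5],
  [[40,0,0.3],[0.1,0,0],4.5],
  [[47,0,0.5],[0.2,-2,1.5],4.5],
  [[53.2,0,0.5],[0.2,-5,3.5],4.5],
  [[53.2,0,0.5],[0.2,-8,5.8],4.5],
  [[53.2,0,0.5],[0.2,-10,7.3],4.5],
  [[53.2,0,0.5],[0.2,-11.4,8.4],4.5],
  [[53.2,0,0.5],[0.2,-11.4,8.4],4.5],
])

```text
time_s: 4.6
tcp_pos: [0.5281, 0.2605, 0.0723]
ee_rot: [[-0.203, 0.979, -0.006], [0.979, 0.203, 0.004], [0.005, -0.005, -1.0]]
wrist_force: [-0.9, 0.0, 0.2]
gripper_width: 0.0448
```

```bash
python3 go.py .529 .2602 .016 101.6; python3 - <<'E'
from m import *
c=snap('side','side5')
cv2.imwrite('pics/s5.png',cv2.resize(c['image'][160:250,210:310,::-1],None,fx=6.5,fy=6.5,interpolation=cv2.INTER_CUBIC))
E
```

```text
t 4.6 p [0.5281 0.2605 0.0723] turn [-0.27 -0.29  0.13] shift cm [-0.08  0.11  5.63] w 0.0448 F [-0.9  0.   0.2] q6 -79.4
```

View pics/s5.png

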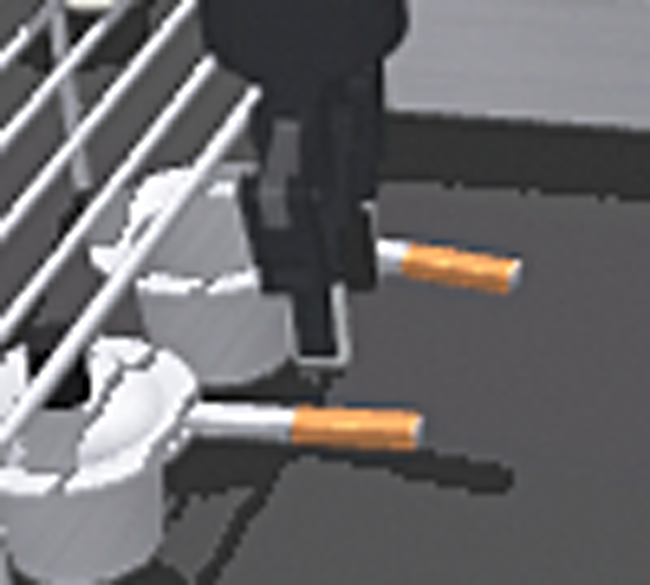

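```bash
python3 - <<'E'
from m import *
s=load('side5')
for z in(.09,.1,.11,.12,.13):print(z,proj(s,(.5281-.0045,.2605+.022,z)),proj(s,(.5281+.0045,.2605-.022,z)))
E
```

```text
0.09 (np.float64(260.230648507168), np.float64(221.7924831230564)) (np.float64(264.0768579866501), np.float64(211.67921330395941))
0.1 (np.float64(259.8704131578306), np.float64(218.53173986355796)) (np.float64(263.7453921439906), np.float64(208.47511557902595))
0.11 (np.float64(259.50678823321306), np.float64(215.24031517657656)) (np.float64(263.410905928005), np.float64(205.241821568813))
0.12 (np.float64(259.13972566670105), np.float64(211.91777397741353)) (np.float64(263.0733578665065), np.float64(201.97893038453594))
0.13 (np.float64(258.7691764785385), np.float64(208.56367291588165)) (np.float64(262.7327057245551), np.float64(198.6860337642909))
```

At 45 mm opening the near finger's tip (259,216) lies at z≈0.108. Allowing for the pad swing, that confirms the ~31 mm offset. Descending to the handle.

arm_command([
  [[0,-0.3,0],[-0.08,0.1,2],4.5],
  [[0,-0.3,0],[-0.08,0.1,4],4.5],
  [[0,-0.3,0],[-0.08,0.1,5],4.5],
  [[0,-0.3,0],[-0.08,0.1,5.6],4.5],
  [[0,-0.3,0],[-0.08,0.1,5.6],2.5],
  [[0,-0.3,0],[-0.08,0.1,5.6],1.5],
  [[0,-0.3,0],[-0.08,0.1,5.6],0.5],
  [[0,-0.3,0],[-0.08,0.1,5.6],0.5],
  [[0,-0.3,0],[-0.08,0.1,5.6],0.5],
  [[0,-0.3,0],[-0.08,0.1,5.6],0.5],
], force=50)

```text
time_s: 5.65
tcp_pos: [0.5296, 0.2612, 0.019]
ee_rot: [[-0.197, 0.98, -0.001], [0.98, 0.197, 0.002], [0.002, -0.0, -1.0]]
wrist_force: [-2.5, -1.8, 5.6]
gripper_width: 0.0101
```

```bash
python3 go.py .529 .2602 .016 101.6; python3 - <<'E'
from m import *
c=snap('side','side6')
cv2.imwrite('pics/s6.png',cv2.resize(c['image'][160:250,210:310,::-1],None,fx=6.5,fy=6.5,interpolation=cv2.INTER_CUBIC))
E
```

```text
t 5.65 p [0.5296 0.2612 0.019 ] turn [-0.01 -0.1  -0.22] shift cm [-0.09 -0.08  0.3 ] w 0.0101 F [-2.5 -1.8  5.6] q6 -78.8
```

View pics/s6.png

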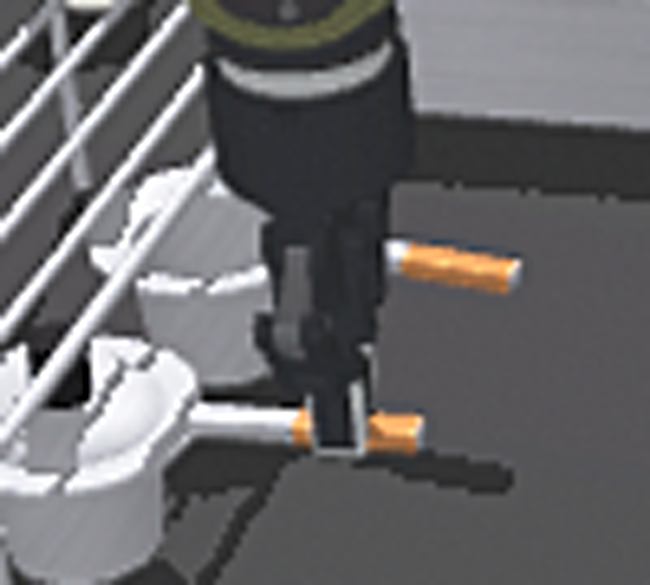

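The side view shows the fingers around the wooden handle at (262,226), but the tips reach only just below it and the opening reads 10 mm. I'll regrip a little deeper.

arm_command([
  [[0,0,0],[0,0,0],3],
  [[0,0,0],[0,0,0],3],
  [[0,0,0],[0,0,0],3],
  [[0,0,0],[0,0,0.6],3],
  [[0,0,0],[0,0,1],3],
  [[0,0,0],[0,0,1],2],
  [[0,0,0],[0,0,1],1],
  [[0,0,0],[0,0,1],0.5],
  [[0,0,0],[0,0,1],0.5],
  [[0,0,0],[0,0,1],0.5],
  [[0,0,0],[0,0,1],0.5],
], force=60)

```text
time_s: 6.8
tcp_pos: [0.5296, 0.2612, 0.0086]
ee_rot: [[-0.197, 0.98, -0.001], [0.98, 0.197, 0.002], [0.002, -0.0, -1.0]]
wrist_force: [-0.1, 1.2, -0.1]
gripper_width: 0.0103
```

```bash
python3 go.py .529 .2602 .016 101.6; python3 - <<'E'
from m import *
c=snap('side','side7')
cv2.imwrite('pics/s7.png',cv2.resize(c['image'][160:250,210:310,::-1],None,fx=6.5,fy=6.5,interpolation=cv2.INTER_CUBIC))
E
```

```text
t 6.8 p [0.5296 0.2612 0.0086] turn [-0.02 -0.1  -0.23] shift cm [-0.08 -0.08 -0.74] w 0.0103 F [-0.1  1.2 -0.1] q6 -78.8
```

View pics/s7.png

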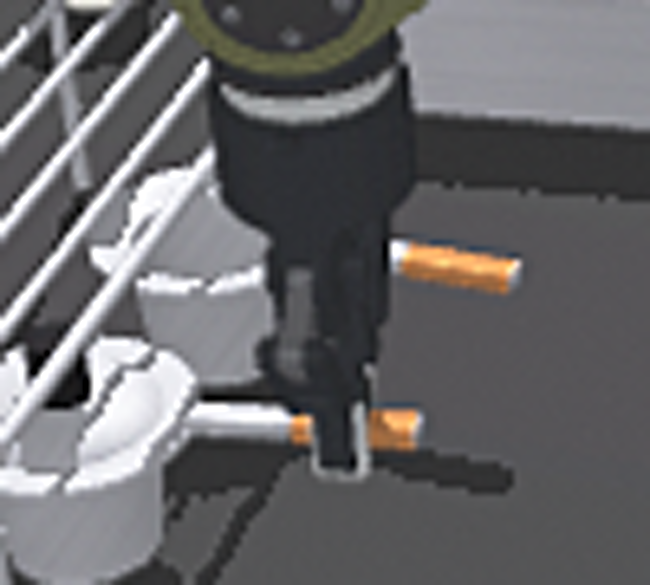

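The grip now has the tips well below the handle, and the wrist force is about zero. Drawing the pot out along the handle.

arm_command([
  [[0,0,0],[0,-0.5,0],0.5],
  [[0,0,0],[0,-1.5,0],0.5],
  [[0,0,0],[0,-2.8,0],0.5],
  [[0,0,0],[0,-4.2,0],0.5],
  [[0,0,0],[0,-5.6,0],0.5],
  [[0,0,0],[0,-7,0],0.5],
  [[0,0,0],[0,-8.4,0],0.5],
  [[0,0,0],[0,-9.8,0],0.5],
  [[0,0,0],[0,-11.2,0],0.5],
  [[0,0,0],[0,-12.4,0],0.5],
  [[0,0,0],[0,-13,0],0.5],
  [[0,0,0],[0,-13,0],0.5],
])

```text
time_s: 8.05
tcp_pos: [0.4013, 0.2354, 0.0087]
ee_rot: [[-0.198, 0.98, -0.001], [0.98, 0.198, 0.001], [0.002, -0.001, -1.0]]
wrist_force: [-1.0, -0.0, 0.4]
gripper_width: 0.0108
```

```bash
python3 go.py .4022 .2356 .0086; python3 - <<'E'
from m import *
c=snap('side','side8')
cv2.imwrite('pics/s8.png',cv2.resize(c['image'][160:260,210:340,::-1],None,fx=6,fy=6,interpolation=cv2.INTER_CUBIC))
E
```

```text
t 8.05 p [0.4013 0.2354 0.0087] turn [-0.04 -0.09  0.  ] shift cm [0.   0.09 0.01] w 0.0108 F [-1.  -0.   0.4] q6 -75.7
```

View pics/s8.png

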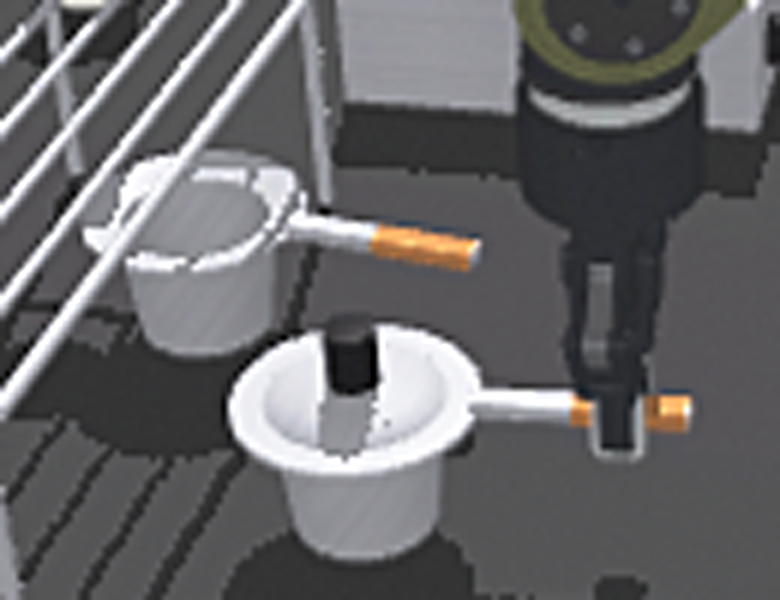

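The pot is out in the open and standing, with its knob at about (269,219) in the side view. I'll release it and rise.

arm_command([
  [[0,0,0],[0,0,0],3.5],
  [[0,0,0],[0,0,0],3.5],
  [[0,0,0],[0,0,0],3.5],
  [[0,0,0],[0,0,0],3.5],
  [[0,0,0],[0,0,-1.5],3.5],
  [[0,0,0],[0,0,-4],3.5],
  [[0,0,0],[0,0,-8],3.5],
  [[0,0,0],[0,-3,-12],5.5],
  [[0,0,0],[0,-7,-15],5.5],
  [[0,0,0],[0,-9,-15],5.5],
  [[0,0,0],[0,-9,-15],5.5],
])

```text
time_s: 9.2
tcp_pos: [0.3128, 0.2174, 0.1596]
ee_rot: [[-0.198, 0.98, 0.001], [0.98, 0.198, 0.003], [0.002, 0.002, -1.0]]
wrist_force: [0.4, -0.2, -0.2]
gripper_width: 0.0546
```

```bash
python3 go.py .4022 .2356 .0086; python3 - <<'E'
from m import *
c=snap('side','side9');t=snap('top','top9')
cv2.imwrite('pics/s9.png',cv2.resize(c['image'][160:260,210:340,::-1],None,fx=6,fy=6,interpolation=cv2.INTER_CUBIC))
cv2.imwrite('pics/t9.png',cv2.resize(t['image'][110:240,190:320,::-1],None,fx=4.5,fy=4.5,interpolation=cv2.INTER_CUBIC))
E
```

```text
t 9.2 p [0.3128 0.2174 0.1596] turn [ 0.1  -0.14 -0.  ] shift cm [-0.03  9.09 15.12] w 0.0546 F [ 0.4 -0.2 -0.2] q6 -72.2
```

View pics/s9.png

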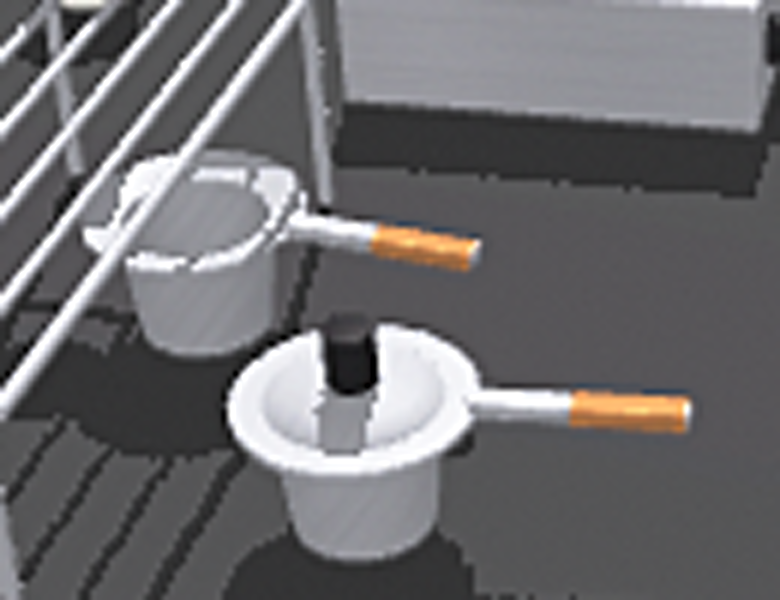

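View pics/t9.png

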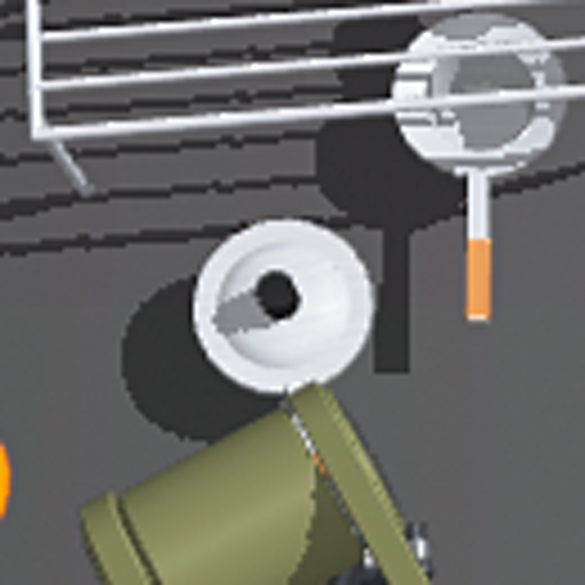

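```bash
python3 - <<'E'
from m import *
t=load('top9');s=load('side9')
g=cv2.cvtColor(t['image'],cv2.COLOR_RGB2GRAY)
x0,y0=228,155;roi=g[y0:200,x0:278]
m=((roi>170)*255).astype(np.uint8)
cs,_=cv2.findContours(m,0,1);c=max(cs,key=cv2.contourArea);c=cv2.convexHull(c)[:,0]+[x0,y0]
P=np.array([plane(t,a,b,.064)[:2] for a,b in c]).astype(np.float32)
print('flange',cv2.fitEllipse(P*1000),len(c))
m=((roi<45)*255).astype(np.uint8)
n,l,st,ce=cv2.connectedComponentsWithStats(m)
for i in range(1,n):
    if st[i,4]>20: print(st[i],ce[i]+[x0,y0],plane(t,*(ce[i]+[x0,y0]),.093))
gs=cv2.cvtColor(s['image'],cv2.COLOR_RGB2GRAY)
x1,y1=260,208;m=((gs[y1:230,x1:278]<60)*255).astype(np.uint8)
n,l,st,ces=cv2.connectedComponentsWithStats(m)
for i in range(1,n):
    if st[i,4]>10: q=ces[i]+[x1,y1];print('side',st[i],q,two(t,(190+278/4.5,110+294/4.5),s,q))
h=handle(s,(295,330,215,235));print('side handle',h)
E
```

```text
flange ((516.193115234375, 258.0285339355469), (105.7883071899414, 107.23133087158203), 128.6591796875) 27
[19 16  9 10 49] [251.2041 175.2857] [0.514  0.2572 0.093 ]
side [ 3  5 10 13 76] [267.7632 220.1184] (array([0.5163, 0.2572, 0.0798]), np.float64(0.0025760179859405396))
side handle (array([0.3946, 0.2409]), array([0.9801, 0.1984]), np.float64(-0.022826796667273396), np.float64(0.024089425868363514), np.float64(11.443714773442268), (np.float64(314.5339805825243), np.float64(228.15533980582524)), 103)
```

```bash
python3 go.py .5155 .258 .12 11.5
```

```text
t 9.3 p [0.3143 0.2177 0.1589] turn [-6.000e-02 -1.100e-01  8.989e+01] shift cm [-0.03 20.52  3.9 ] w 0.0548 F [0.4 0.4 0.4] q6 -72.3
```

arm_command([
  [[0,0,8],[0,2,0],5.5],
  [[0,0,16],[0,4,0],5.5],
  [[0,0,24],[0,6,0],5.5],
  [[0,0,32],[0,8,0],5.5],
  [[0,0,40],[0,10,0],5.5],
  [[0,0,48],[0,12.5,0],5.5],
  [[0,0,56],[0,15,0],5.5],
  [[0,0,64],[0,17,0.5],5.5],
  [[0,0,72],[0,19,1.5],5.5],
  [[0,0,80],[0,20.5,3],5.5],
  [[0,0,88],[0,20.5,3.9],5.5],
  [[0,0,89.9],[0,20.5,3.9],5.5],
])

```text
time_s: 10.5
tcp_pos: [0.5152, 0.2575, 0.1165]
ee_rot: [[0.981, 0.193, -0.005], [0.193, -0.981, -0.0], [-0.005, -0.001, -1.0]]
wrist_force: [-0.3, 0.5, 0.7]
gripper_width: 0.0551
```

```bash
python3 go.py .5155 .258 .046 11.5; python3 - <<'E'
from m import *
c=snap('side','side10')
cv2.imwrite('pics/s10.png',cv2.resize(c['image'][140:260,200:340,::-1],None,fx=5,fy=5,interpolation=cv2.INTER_CUBIC))
E
```

```text
t 10.5 p [0.5152 0.2575 0.1165] turn [-0.05  0.26 -0.37] shift cm [ 0.07 -0.04  7.05] w 0.0551 F [-0.3  0.5  0.7] q6 11.7
```

View pics/s10.png

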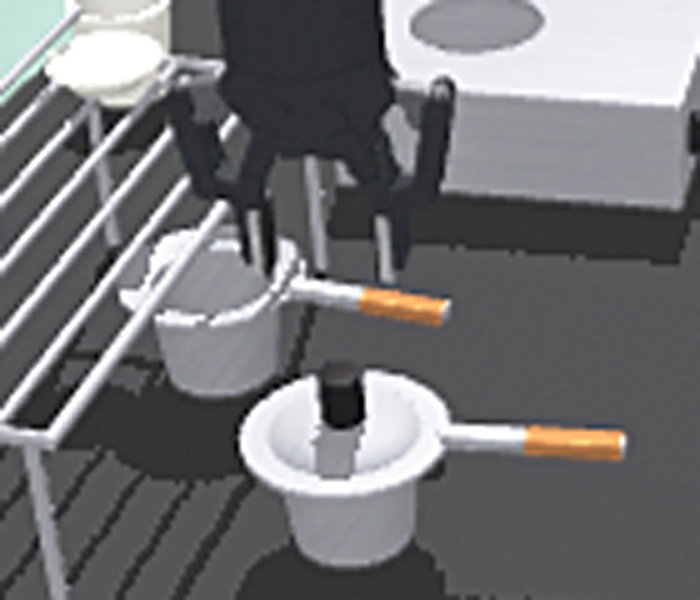

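arm_command([
  [[0,0,-0.3],[0.05,0,2],5.5],
  [[0,0,-0.3],[0.05,0,4],5.5],
  [[0,0,-0.3],[0.05,0,5.5],5.5],
  [[0,0,-0.3],[0.05,0,6.5],5.5],
  [[0,0,-0.3],[0.05,0,7],5.5],
  [[0,0,-0.3],[0.05,0,7],5.5],
  [[0,0,-0.3],[0.05,0,7],5.5],
])

```text
time_s: 11.25
tcp_pos: [0.5159, 0.2584, 0.0503]
ee_rot: [[0.979, 0.204, 0.0], [0.204, -0.979, 0.002], [0.001, -0.002, -1.0]]
wrist_force: [0.8, 0.1, -0.1]
gripper_width: 0.0549
```

```bash
python3 go.py .5155 .258 .046 11.5; python3 - <<'E'
from m import *
c=snap('side','side11')
cv2.imwrite('pics/s11.png',cv2.resize(c['image'][170:260,230:340,::-1],None,fx=6,fy=6,interpolation=cv2.INTER_CUBIC))
E
```

```text
t 11.25 p [0.5159 0.2584 0.0503] turn [-0.11 -0.04  0.28] shift cm [-0.04  0.03  0.43] w 0.0549 F [ 0.8  0.1 -0.1] q6 11.1
```

View pics/s11.png

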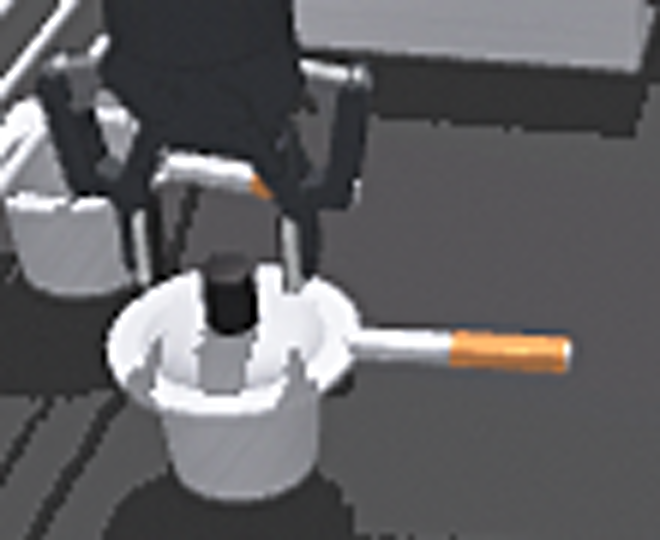

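Knob (269,219) sits between the fingers at (254,217) and (279,217). Going slightly lower, then closing.

arm_command([
  [[0,0,0],[0,0,0.4],5],
  [[0,0,0],[0,0,0.4],4],
  [[0,0,0],[0,0,0.4],3],
  [[0,0,0],[0,0,0.4],2],
  [[0,0,0],[0,0,0.4],1.5],
  [[0,0,0],[0,0,0.4],1.5],
  [[0,0,0],[0,0,0.4],1.5],
  [[0,0,0],[0,0,0.4],1.5],
], force=70)

```text
time_s: 12.1
tcp_pos: [0.5155, 0.2583, 0.046]
ee_rot: [[0.979, 0.204, -0.0], [0.204, -0.979, 0.002], [-0.0, -0.002, -1.0]]
wrist_force: [-3.2, -1.1, 6.3]
gripper_width: 0.021
```

```bash
python3 go.py .5155 .258 .046 11.5; python3 - <<'E'
from m import *
c=snap('side','side12')
cv2.imwrite('pics/s12.png',cv2.resize(c['image'][170:260,230:340,::-1],None,fx=6,fy=6,interpolation=cv2.INTER_CUBIC))
E
```

```text
t 12.1 p [0.5155 0.2583 0.046 ] turn [-0.1   0.01  0.27] shift cm [-0.    0.03 -0.  ] w 0.021 F [-3.2 -1.1  6.3] q6 11.1
```

View pics/s12.png

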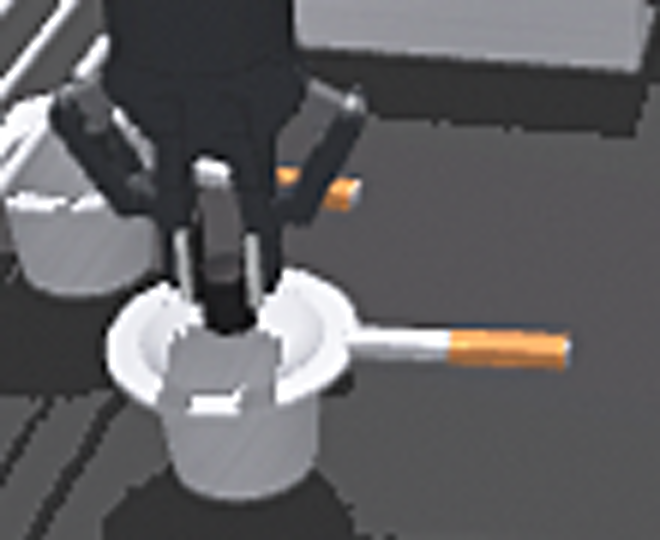

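arm_command([
  [[0,0,0],[0,0,-0.3],1.5],
  [[0,0,0],[0,0,-1],1.5],
  [[0,0,0],[0,0,-2],1.5],
  [[0,0,0],[0,0,-3.5],1.5],
  [[0,0,0],[0,0,-5],1.5],
  [[0,0,0],[0,0,-6.5],1.5],
  [[0,0,0],[0,0,-8],1.5],
  [[0,0,0],[0,0,-9.5],1.5],
  [[0,0,0],[0,0,-11],1.5],
  [[0,0,0],[0,0,-12],1.5],
  [[0,0,0],[0,0,-12.5],1.5],
  [[0,0,0],[0,0,-12.5],1.5],
])

```text
time_s: 13.35
tcp_pos: [0.5157, 0.2581, 0.1713]
ee_rot: [[0.979, 0.204, 0.0], [0.204, -0.979, 0.002], [0.001, -0.002, -1.0]]
wrist_force: [-0.3, 0.1, -3.3]
gripper_width: 0.0208
```

```bash
python3 go.py .516 -.1 .168 7.7; python3 - <<'E'
from m import *
c=snap('side','side13')
cv2.imwrite('pics/s13.png',cv2.resize(c['image'][120:260,200:340,::-1],None,fx=4,fy=4,interpolation=cv2.INTER_CUBIC))
E
```

```text
t 13.35 p [0.5157 0.2581 0.1713] turn [-0.11 -0.04  4.07] shift cm [-7.28 35.06  0.26] w 0.0208 F [-0.3  0.1 -3.3] q6 11.1
```

View pics/s13.png

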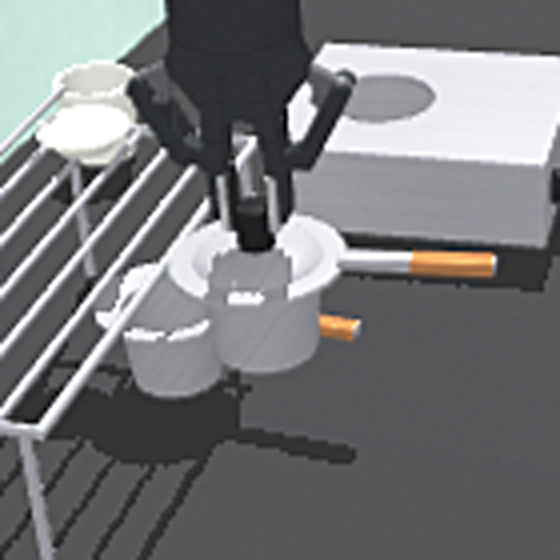

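The pot hangs level with its full weight of about 3.3 N on the wrist. Carrying it across in front of the rack.

arm_command([
  [[0,0,0],[-0.2,1,0],1.5],
  [[0,0,0.4],[-0.6,3,0],1.5],
  [[0,0,0.8],[-1.2,6,0],1.5],
  [[0,0,1.2],[-1.9,9.3,0],1.5],
  [[0,0,1.7],[-2.7,13,0],1.5],
  [[0,0,2.2],[-3.5,17,0],1.5],
  [[0,0,2.7],[-4.3,21,0],1.5],
  [[0,0,3.2],[-5.2,25,0],1.5],
  [[0,0,3.6],[-6,29,0],1.5],
  [[0,0,4],[-6.7,32,0],1.5],
  [[0,0,4],[-7.1,34,0],1.5],
  [[0,0,4],[-7.3,35,0],1.5],
])

```text
time_s: 14.6
tcp_pos: [0.5148, -0.1015, 0.1694]
ee_rot: [[0.991, 0.133, -0.002], [0.133, -0.991, 0.002], [-0.001, -0.002, -1.0]]
wrist_force: [0.5, 1.3, -2.7]
gripper_width: 0.021
```

```bash
python3 go.py .611 -.186 .168 7.7
```

```text
t 14.6 p [ 0.5148 -0.1015  0.1694] turn [-0.11  0.08 -0.04] shift cm [8.41 9.66 0.11] w 0.021 F [ 0.5  1.3 -2.7] q6 -22.9
```

arm_command([
  [[0,0,0],[0.4,0.5,0],1.5],
  [[0,0,0],[1.4,1.6,0],1.5],
  [[0,0,0],[2.8,3.2,0],1.5],
  [[0,0,0],[4.4,5,0],1.5],
  [[0,0,0],[6,6.8,0],1.5],
  [[0,0,0],[7.3,8.4,0],1.5],
  [[0,0,0],[8.1,9.3,0],1.5],
  [[0,0,0],[8.4,9.6,0],1.5],
  [[0,0,0],[8.4,9.6,0],1.5],
  [[0,0,0],[8.4,9.6,0],1.5],
])

```text
time_s: 15.6
tcp_pos: [0.6115, -0.1824, 0.1697]
ee_rot: [[0.991, 0.136, -0.001], [0.136, -0.991, 0.002], [-0.001, -0.002, -1.0]]
wrist_force: [-0.0, 0.8, -2.2]
gripper_width: 0.0212
```

```bash
python3 go.py .611 -.186 .168 7.7; python3 - <<'E'
from m import *
c=snap('side','side14');t=snap('top','top14')
cv2.imwrite('pics/s14.png',cv2.resize(c['image'][90:200,240:380,::-1],None,fx=5,fy=5,interpolation=cv2.INTER_CUBIC))
cv2.imwrite('pics/t14.png',cv2.resize(t['image'][100:220,350:480,::-1],None,fx=5,fy=5,interpolation=cv2.INTER_CUBIC))
E
```

```text
t 15.6 p [ 0.6115 -0.1824  0.1697] turn [-0.11  0.04  0.11] shift cm [-0.1   0.35  0.17] w 0.0212 F [-0.   0.8 -2.2] q6 -27.8
```

View pics/s14.png

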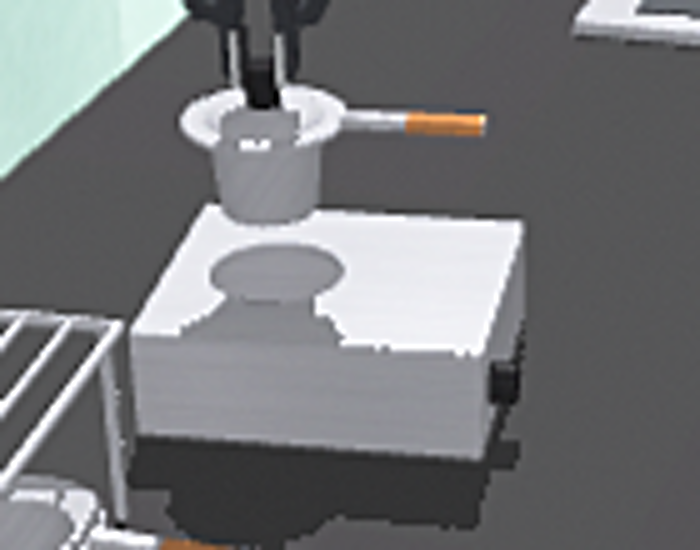

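View pics/t14.png

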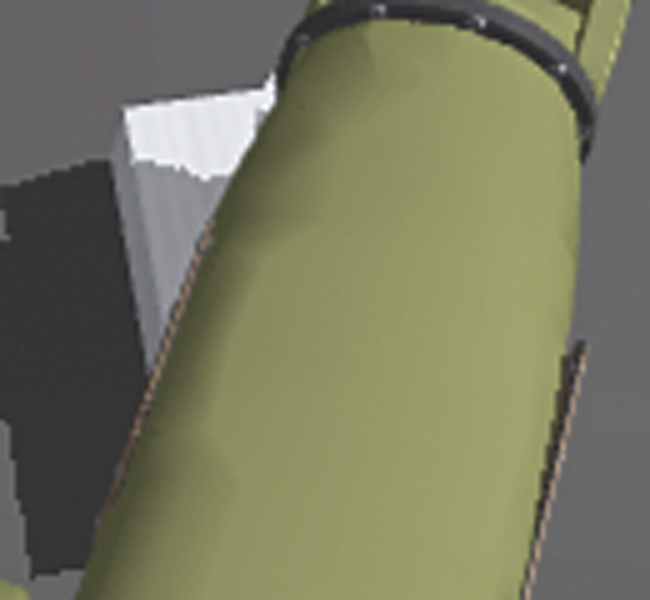

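```bash
python3 - <<'E'
from m import *
s=load('side14')
h=handle(s,(315,340,108,120),.1917);mu,d=h[0],h[1];print(h, 'axis',mu+d*.121)
u0,u1,v0,v1=240+180/5,240+347/5,90+86/5,90+147/5
# fit flange: outline points to plane .1877
g=cv2.cvtColor(s['image'],cv2.COLOR_RGB2GRAY)
pts=[(180,118),(347,112),(262,147),(300,143),(222,142),(330,130),(195,135),(195,98),(333,96)]
P=np.array([plane(s,240+a/5,90+b/5,.1867)[:2] for a,b in pts]).astype(np.float32)
A=np.c_[2*P,np.ones(len(P))];r=np.linalg.lstsq(A,(P**2).sum(1),rcond=None)[0];print('flange c',r[:2],'r',np.sqrt(r[2]+r[0]**2+r[1]**2))
# hole in side0 for camera-consistent reference
s0=load('side0')
pts=[(568,98),(676,95),(622,75),(622,121)]
P=np.array([plane(s0,140+a/4,120+b/4,.075)[:2] for a,b in pts]);A=np.c_[2*P,np.ones(4)];r=np.linalg.lstsq(A,(P**2).sum(1),rcond=None)[0];print('hole side',r[:2],np.sqrt(r[2]+r[0]**2+r[1]**2))
# knob side control: pot pre-lift flange side9
E
```

```text
(array([ 0.4896, -0.188 ]), array([0.986 , 0.1669]), np.float64(-0.02233294956222449), np.float64(0.023954101342358244), np.float64(9.605500471678223), (np.float64(328.4107142857143), np.float64(114.44642857142857)), 56) axis [ 0.6089 -0.1678]
flange c [ 0.6094 -0.1829] r 0.053720248622256016
hole side [ 0.6044 -0.1803] 0.0446439492035399
```

arm_command([
  [[0,0,0],[-0.1,0.1,0],1.5],
  [[0,0,0],[-0.1,0.3,0.5],1.5],
  [[0,0,0],[-0.1,0.4,1.2],1.5],
  [[0,0,0],[-0.1,0.4,2],1.5],
  [[0,0,0],[-0.1,0.4,2.8],1.5],
  [[0,0,0],[-0.1,0.4,3.5],1.5],
  [[0,0,0],[-0.1,0.4,3.8],1.5],
  [[0,0,0],[-0.1,0.4,3.8],1.5],
  [[0,0,0],[-0.1,0.4,3.8],1.5],
])

```text
time_s: 16.6
tcp_pos: [0.6113, -0.1873, 0.1321]
ee_rot: [[0.991, 0.135, -0.0], [0.135, -0.991, 0.001], [-0.0, -0.001, -1.0]]
wrist_force: [-0.2, 0.4, -1.9]
gripper_width: 0.0209
```

```bash
python3 go.py .6105 -.186 .13 7.7; python3 - <<'E'
from m import *
c=snap('side','side15')
cv2.imwrite('pics/s15.png',cv2.resize(c['image'][100:200,250:370,::-1],None,fx=6,fy=6,interpolation=cv2.INTER_CUBIC))
E
```

```text
t 16.6 p [ 0.6113 -0.1873  0.1321] turn [-0.08  0.    0.08] shift cm [-0.07 -0.14  0.21] w 0.0209 F [-0.2  0.4 -1.9] q6 -28.1
```

View pics/s15.png

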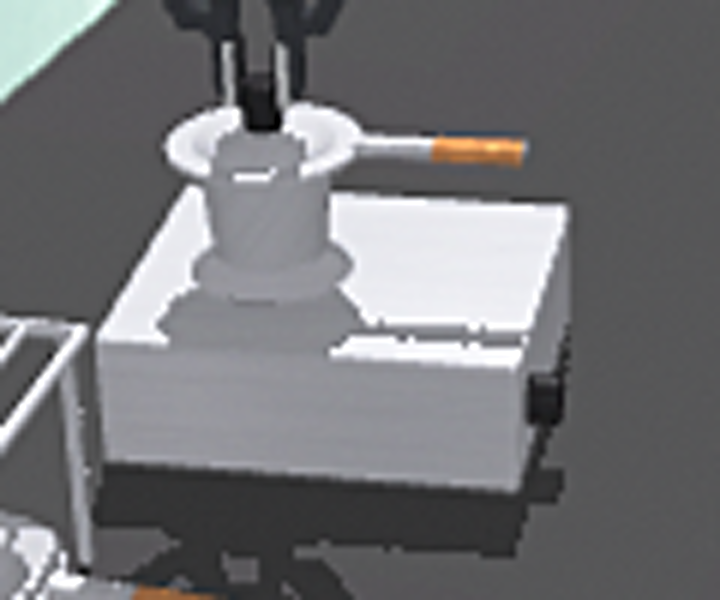

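```bash
python3 - <<'E'
from m import *
s=load('side15')
c=np.array([.6108,-.186])
th=np.linspace(0,2*np.pi,361)
def ext(c,r,z):
    q=np.array([proj(s,(c[0]+r*np.cos(a),c[1]+r*np.sin(a),z)) for a in th]);return q[:,0].min(),q[:,0].max(),q[:,1].max(),q[:,1].min()
print('hole pred',ext(c,.0455,.075),'obs',250+192/6,250+354/6,100+303/6)
for z in(.083,.086,.09):print(z,'bottom pred',ext(c,.032,z),'obs',250+213/6,250+328/6,100+270/6)
for z in(.147,.150,.154):print(z,'flange pred',ext(c,.054,z),'obs',250+166/6,250+360/6,100+183/6,100+103/6)
print(ext(c+[0,.005],.032,.086))
E
```

```text
hole pred (np.float64(280.8295687874144), np.float64(307.7645141776346), np.float64(149.5214716306213), np.float64(137.60600407915558)) obs 282.0 309.0 150.5
0.083 bottom pred (np.float64(284.68595412296827), np.float64(303.67906270091015), np.float64(145.5058372829399), np.float64(137.1790989777262)) obs 285.5 304.6666666666667 145.0
0.086 bottom pred (np.float64(284.6313092279438), np.float64(303.64423154843496), np.float64(144.68777770135787), np.float64(136.3802827179643)) obs 285.5 304.6666666666667 145.0
0.09 bottom pred (np.float64(284.55827208448216), np.float64(303.59767712377374), np.float64(143.59433307660535), np.float64(135.31264887398885)) obs 285.5 304.6666666666667 145.0
0.147 flange pred (np.float64(276.8046860839818), np.float64(309.5933433685169), np.float64(130.51624138563), np.float64(117.18637901821134)) obs 277.6666666666667 310.0 130.5 117.16666666666667
0.15 flange pred (np.float64(276.7403359861838), np.float64(309.56400287026), np.float64(129.65239801071158), np.float64(116.3586790658223)) obs 277.6666666666667 310.0 130.5 117.16666666666667
0.154 flange pred (np.float64(276.65432210313304), np.float64(309.52478491489427), np.float64(128.49765493995415), np.float64(115.25241440187015)) obs 277.6666666666667 310.0 130.5 117.16666666666667
(np.float64(284.07809147205563), np.float64(303.140154013523), np.float64(145.33638144966352), np.float64(136.9859508984439))
```

Relative to the hole, the pot's base is centred within about 2 mm in the side view; the base spans columns 285–305 and the hole 282–309. Lowering most of the way.

arm_command([
  [[0,0,0],[-0.05,-0.1,0.4],1.5],
  [[0,0,0],[-0.05,-0.1,1],1.5],
  [[0,0,0],[-0.05,-0.1,1.7],1.5],
  [[0,0,0],[-0.05,-0.1,2.4],1.5],
  [[0,0,0],[-0.05,-0.1,3.1],1.5],
  [[0,0,0],[-0.05,-0.1,3.8],1.5],
  [[0,0,0],[-0.05,-0.1,4.5],1.5],
  [[0,0,0],[-0.05,-0.1,5.2],1.5],
  [[0,0,0],[-0.05,-0.1,5.8],1.5],
  [[0,0,0],[-0.05,-0.1,6.1],1.5],
  [[0,0,0],[-0.05,-0.1,6.1],1.5],
])

```text
time_s: 17.75
tcp_pos: [0.6103, -0.1862, 0.0703]
ee_rot: [[0.991, 0.135, -0.001], [0.135, -0.991, 0.002], [-0.001, -0.002, -1.0]]
wrist_force: [-0.7, -0.9, -2.1]
gripper_width: 0.0207
```

```bash
python3 go.py .6105 -.186 .061 7.7; python3 - <<'E'
from m import *
c=snap('side','side16')
cv2.imwrite('pics/s16.png',cv2.resize(c['image'][100:200,250:370,::-1],None,fx=6,fy=6,interpolation=cv2.INTER_CUBIC))
E
```

```text
t 17.75 p [ 0.6103 -0.1862  0.0703] turn [-0.12  0.06  0.07] shift cm [ 0.02 -0.02  0.93] w 0.0207 F [-0.7 -0.9 -2.1] q6 -28.1
```

View pics/s16.png

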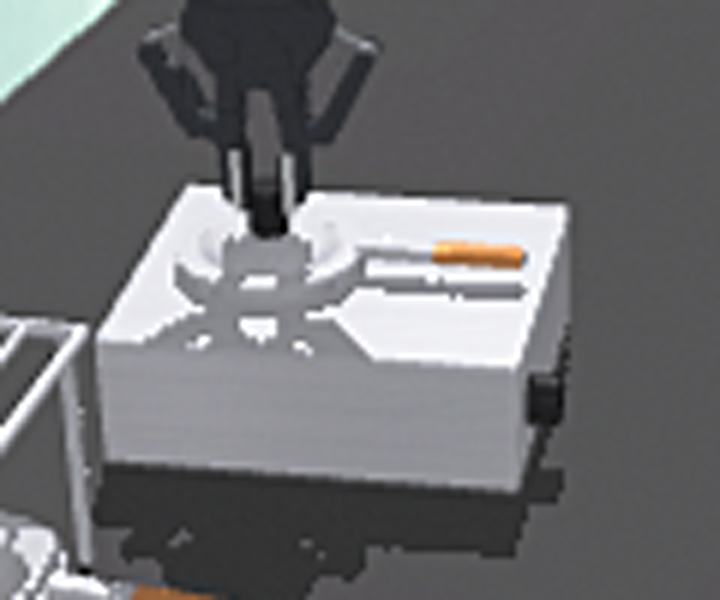

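It's in the hole with no contact force and about 9 mm left.

arm_command([
  [[0,0,0],[0,0,0.2],1.5],
  [[0,0,0],[0,0,0.4],1.5],
  [[0,0,0],[0,0,0.6],1.5],
  [[0,0,0],[0,0,0.75],1.5],
  [[0,0,0],[0,0,0.85],1.5],
  [[0,0,0],[0,0,0.85],1.5],
  [[0,0,0],[0,0,0.85],1.5],
])

```text
time_s: 18.5
tcp_pos: [0.6106, -0.1863, 0.0624]
ee_rot: [[0.991, 0.135, -0.001], [0.135, -0.991, 0.002], [-0.0, -0.002, -1.0]]
wrist_force: [0.9, -0.4, -2.4]
gripper_width: 0.021
```

arm_command([
  [[0,0,0],[0,0,0.05],1.5],
  [[0,0,0],[0,0,0.1],1.5],
  [[0,0,0],[0,0,0.15],1.5],
  [[0,0,0],[0,0,0.15],1.5],
  [[0,0,0],[0,0,0.15],1.5],
])

```text
time_s: 19.0
tcp_pos: [0.6106, -0.1863, 0.0611]
ee_rot: [[0.991, 0.135, -0.0], [0.135, -0.991, 0.001], [-0.0, -0.001, -1.0]]
wrist_force: [-2.9, -0.1, 1.8]
gripper_width: 0.0206
```

arm_command([
  [[0,0,0],[0,0,0.05],1.5],
  [[0,0,0],[0,0,0.05],1.5],
])

```text
time_s: 19.2
tcp_pos: [0.6106, -0.1863, 0.0608]
ee_rot: [[0.991, 0.135, -0.0], [0.135, -0.991, 0.001], [-0.0, -0.001, -1.0]]
wrist_force: [-4.3, -0.1, 4.2]
gripper_width: 0.0214
```

```bash
python3 - <<'E'
from m import *
c=snap('side','side17')
h=handle(c,(315,345,135,150),.083);print(h)
print('tip',h[0]+h[1]*h[2],'pred yaw7.7 center',np.array([.6108,-.186])-.121*np.array([.991,.134]))
cv2.imwrite('pics/s17.png',cv2.resize(c['image'][100:200,250:370,::-1],None,fx=6,fy=6,interpolation=cv2.INTER_CUBIC))
E
```

```text
(array([ 0.487 , -0.1904]), array([0.9877, 0.1561]), np.float64(-0.022466738886946943), np.float64(0.02539638288656133), np.float64(8.980600441248988), (np.float64(329.69565217391306), np.float64(145.1304347826087)), 46)
tip [ 0.4648 -0.1939] pred yaw7.7 center [ 0.4909 -0.2022]
```

View pics/s17.png

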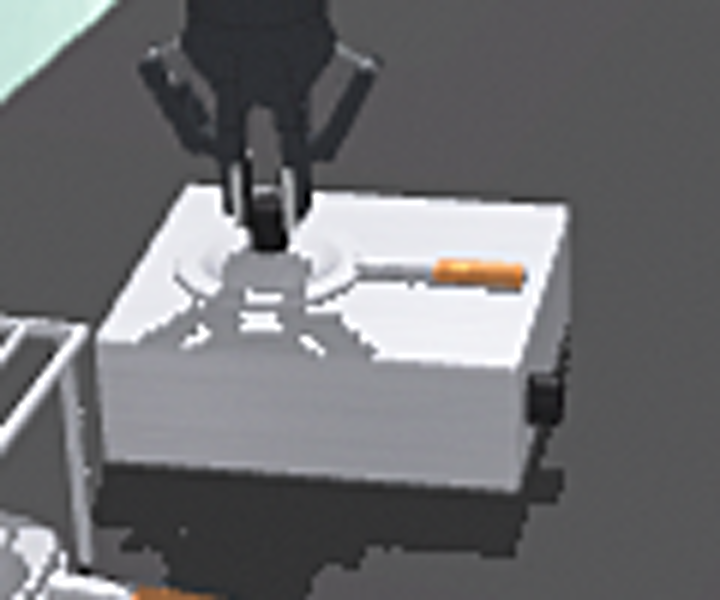

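The flange and handle look flat on the top: the handle is at (330,145) and its shadow gap has closed. The contact force is 4 N. Releasing.

arm_command([
  [[0,0,0],[0,0,0],3],
  [[0,0,0],[0,0,0],4.5],
  [[0,0,0],[0,0,0],5],
  [[0,0,0],[0,0,0],5],
  [[0,0,0],[0,0,0],5],
  [[0,0,0],[0,0,-1],5],
  [[0,0,0],[0,0,-3],5],
  [[0,0,0],[0,0,-6],5],
  [[0,0,0],[0,0,-10],5],
  [[0,0,0],[0,0,-14],5],
  [[0,0,0],[0,0,-16],5],
  [[0,0,0],[0,0,-16],5],
])

```text
time_s: 20.45
tcp_pos: [0.6116, -0.1868, 0.2249]
ee_rot: [[0.991, 0.135, 0.005], [0.135, -0.991, -0.001], [0.005, 0.001, -1.0]]
wrist_force: [-0.6, 0.1, -0.2]
gripper_width: 0.0502
```

```bash
python3 go.py .40 .15 .25
```

```text
t 20.45 p [ 0.6116 -0.1868  0.2249] turn [ 0.08 -0.3  -0.  ] shift cm [-16.4  -36.23  -2.65] w 0.0502 F [-0.6  0.1 -0.2] q6 -28.1
```

arm_command([
  [[0,0,0],[-2,-3,-2.5],5],
  [[0,0,0],[-5,-7,-2.5],5],
  [[0,0,0],[-8,-12,-2.5],5],
  [[0,0,0],[-11,-17,-2.5],5],
  [[0,0,0],[-13,-22,-2.5],5],
  [[0,0,0],[-15,-27,-2.5],5],
  [[0,0,0],[-16,-32,-2.5],5],
  [[0,0,0],[-16.4,-36,-2.5],5],
  [[0,0,0],[-16.4,-36,-2.5],5],
  [[0,0,0],[-16.4,-36,-2.5],5],
])

```text
time_s: 21.45
tcp_pos: [0.3985, 0.1495, 0.2457]
ee_rot: [[0.99, 0.138, -0.001], [0.138, -0.99, 0.002], [-0.001, -0.002, -1.0]]
wrist_force: [0.7, -0.6, 0.3]
gripper_width: 0.0498
```

```bash
python3 - <<'E'
from m import *
s=snap('side','side18');t=snap('top','top18')
h=handle(t,(380,420,150,215),.083);print('handle',h)
g=cv2.cvtColor(t['image'],cv2.COLOR_RGB2GRAY)
for nm,a,b in(('other now',t,(285,305,150,190)),):print(nm,handle(a,b)[:2])
cv2.imwrite('pics/s18.png',cv2.resize(s['image'][100:220,220:370,::-1],None,fx=5,fy=5,interpolation=cv2.INTER_CUBIC))
cv2.imwrite('pics/t18.png',cv2.resize(t['image'][100:220,350:480,::-1],None,fx=5,fy=5,interpolation=cv2.INTER_CUBIC))
E
```

```text
m.py:8: RuntimeWarning: Mean of empty slice.
  mu=P.mean(0);w,V=np.linalg.eigh(np.cov(P.T));d=V[:,1];d=d if d[0]>0 else -d
  ret = ret.dtype.type(ret / rcount)
  avg = a.mean(axis, **keepdims_kw)
  ret = um.true_divide(
m.py:8: RuntimeWarning: Degrees of freedom <= 0 for slice
  mu=P.mean(0);w,V=np.linalg.eigh(np.cov(P.T));d=V[:,1];d=d if d[0]>0 else -d
  c *= np.true_divide(1, fact)
  c *= np.true_divide(1, fact)
Traceback (most recent call last):
ValueError: not enough values to unpack (expected 2, got 0)

During handling of the above exception, another exception occurred:

Traceback (most recent call last):
  File "m.py", line 8, in handle
    mu=P.mean(0);w,V=np.linalg.eigh(np.cov(P.T));d=V[:,1];d=d if d[0]>0 else -d
                     ~~~~~~~~~~~~~~^^^^^^^^^^^^^
numpy.linalg.LinAlgError: 0-dimensional array given. Array must be at least two-dimensional
```

View pics/top18.png

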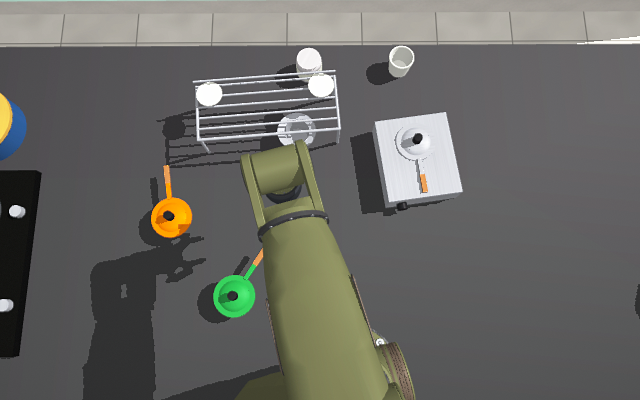

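Top view: the pot sits in the bath, knob at (417,139) and wooden handle at (423,182). I'll measure it.

```bash
python3 - <<'E'
from m import *
t=load('top18');s=load('side18')
h=handle(t,(410,435,165,200),.079);print('handle',h[:5],'axis',h[0]+h[1]*.121, 'n',h[6])
hs=handle(s,(315,345,135,150),.083);print('z two',two(t,h[5],s,hs[5]))
cv2.imwrite('pics/s18.png',cv2.resize(s['image'][100:220,220:370,::-1],None,fx=5,fy=5,interpolation=cv2.INTER_CUBIC))
cv2.imwrite('pics/t18.png',cv2.resize(t['image'][100:220,350:480,::-1],None,fx=5,fy=5,interpolation=cv2.INTER_CUBIC))
g=cv2.cvtColor(t['image'],cv2.COLOR_RGB2GRAY);m=((g[125:155,400:432]<60)*255).astype(np.uint8)
n,l,st,ce=cv2.connectedComponentsWithStats(m)
for i in range(1,n):
    if st[i,4]>15: print('knob',st[i],plane(t,*(ce[i]+[400,125]),.109))
E
```

```text
handle (array([ 0.4954, -0.2016]), array([0.9911, 0.133 ]), np.float64(-0.02456466824636842), np.float64(0.023938174671057005), np.float64(7.6409053511683265)) axis [ 0.6153 -0.1855] n 89
z two (array([ 0.4932, -0.2024,  0.077 ]), np.float64(0.005316751401917105))
knob [13  9  9 10 72] [ 0.6089 -0.1844  0.109 ]
```

View pics/s18.png

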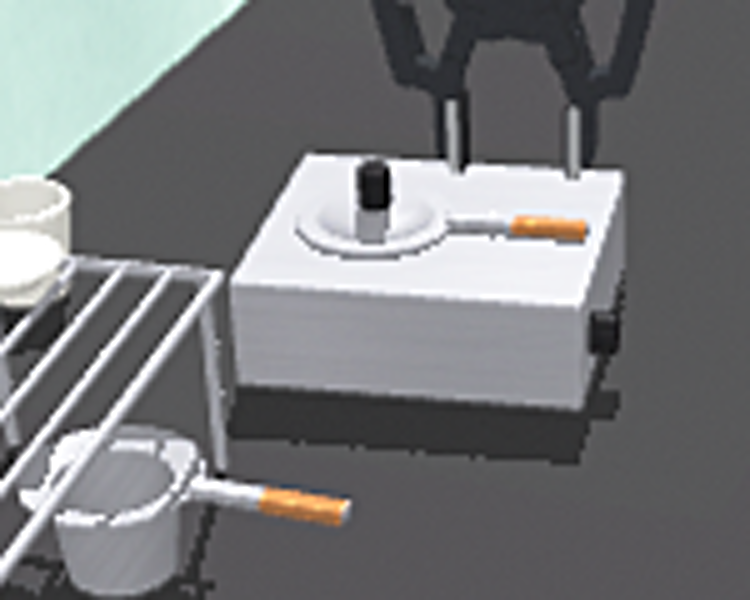

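View pics/t18.png

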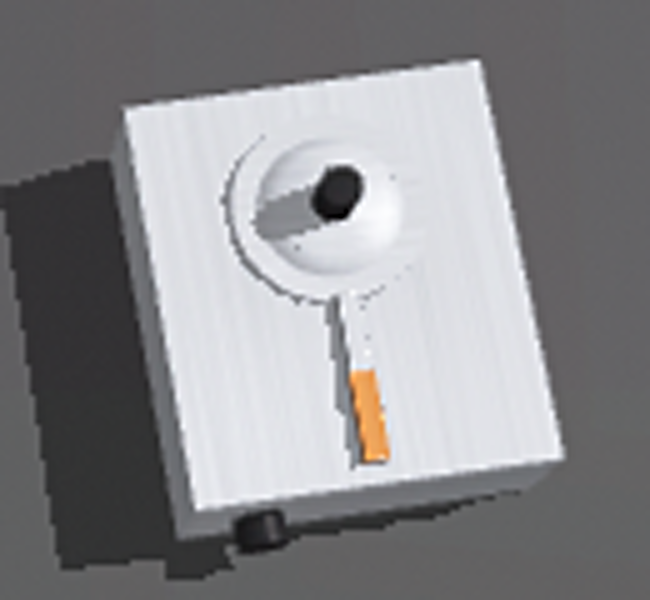

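Seated: the handle yaw is 7.6° against 7.7° for the bath, the flange is flat with only a thin shadow, and the open pot hasn't moved. Handing in.

```bash
python3 -c "
from bench import manip
print(manip.sign_off(), manip.read_state()['time_s'])"
```

```text
the job is handed in; nothing more can be done
the job is handed in; nothing more can be done
```

I drew the lidded pot out by its handle, set it down standing and let go. I then lifted it by the knob, lowered it into the bath opening, released it and moved the arm clear, handing in at about 21.5 s of the 51 s.

**Final checks:**
- **Position:** the knob measured (0.609, -0.184), about 2 mm from the opening centre of (0.611, -0.186).
- **Handle:** it points along the bath at 7.6°, against 7.7° for the bath. Its height came out at 0.077 m, where 0.079 m was expected.
- **Seating:** contact came at the predicted height with only about 4 N, and the last views show the flange and handle flat on the top.
- **Surroundings:** the open pot and the two coloured look-alikes look undisturbed in the pictures. I did not re-measure the open pot's position at the end.

**Disagreements:**
- **Fingertips:** they sat about 31 mm short of the reported TCP. My first close on the handle therefore shut on nothing, touching nothing. I measured the gap with both cameras and corrected for it.
- **Gripper opening:** it read about 3 mm narrower than the known widths of the handle and knob.
- **Side camera:** it placed points about 5 mm away from where the top camera did. For centring over the hole I compared the pot with the hole within one view.
- **Axis from handle:** worked out from the handle, the pot's axis came out about 4 mm further ahead than the opening centre.

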